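# Balance the grinder rotors and reject the lopsided

## Task

Check both grinder sweeper rotors on the knife-edge stand, one after the other: take it out of the sloping rack, hang it by the groove under its hub on the middle of the edge, let go and watch it for a second, then put it away before you fetch the other. A rotor that stays level goes on the birch serving board, one that tips over to a side goes in the walnut tray; set each down gently, flat on its two feet, fully inside the board or the tray's rim, without upsetting the dessert cup or the stirrer tumbler.

Things in the scene. Friction and masses are not known exactly. Their poses are not given: they have to be found in the camera images.
- rotor_1: grinder sweeper rotor, 100 mm along its x, 28 along y, 62 high, 0.14 kg; metal arms slope down from the middle to two feet (20 x 28 x 8 mm, centred 40 mm either side); grey hub, 20 (x) x 22 mm (y), 28 to 62 mm above the feet's undersides: grip it across y. Origin: mid-rotor at the feet's undersides; z up the hub. At first in the rack, hub leaning 35 degrees toward the rack's -x
- rotor_2: another such rotor, same shape, size and frame as rotor_1; its balance may differ
- rotor_1_groove (a point): apex of rotor_1's groove: an upside-down V of 90 degrees under the hub, 24 mm long, running along the rotor's y, 24 mm above its origin; axes as the rotor's. Hung by it, a true rotor stays level (within about 5 degrees); an off-centre one tips about its y until a foot strikes the stand's base, at about 18 degrees
- rotor_2_groove (a point): apex of rotor_2's groove: an upside-down V of 90 degrees under the hub, 24 mm long, running along the rotor's y, 24 mm above its origin; axes as the rotor's. 
- edge_stand: steel knife-edge stand, fixed: base plate 130 x 70 x 8 mm (x, y, z), upright blade 4 mm thick in its middle, its rounded edge (radius 1.5 mm) 30 mm long along the stand's y and 46 mm above the counter. Origin: centre of the underside
- edge_mid (a point): middle of the blade's top edge, 46 mm above the stand's underside; the edge runs along its y, which is roughly the world's y
- rack: fixed wooden rack, origin at the underside's centre; slope rises 35 degrees to its +x (away from the robot), mid-slope 62 mm up, 12 mm lip at the low end. Rotors lie on it near x = 0, about 110 mm apart along y, lengthwise up the slope. A shelf overhangs them (x -20 to +64 mm, y +-125, underside 205 mm up, with cups on it): come and leave along the leaning hub, not straight down
- board: birch serving board lying flat, fixed, 172 x 262 x 16 mm (x, y, z). Origin: centre of the underside, so its top is 16 mm up
- tray: small walnut tray with a raised rim, fixed, 118 x 150 x 16 mm (x, y, z); its floor is about 6 mm up and measures about 84 x 116 mm inside the rim, so a rotor fits only with its length along the tray's y (which points roughly along the world's x). Origin: centre of the underside
- pudding: dessert cup 78 mm wide and 75 mm high on a round coaster 11 mm thick, between rack and board; leave it. Origin: centre of its underside
- stirrers: clear tumbler of wooden stirrers, 58 mm wide, 154 mm high, at the left; leave it. Origin: centre of its underside
Mind the look-alikes: they are no part of the job. What is shaped like the rotor_1 but blue or red is not meant. Leave any blue look-alike of the rotor_2 alone.

How it is judged:
By the outcome, as a careful person would: the job done as asked, in the order asked, and still so for the second after the job is handed in, with the robot touching nothing.
It also fails if it takes over 61 s, if anything falls off the work surface, if the arm or the gripper's body presses on something with over 40 N, if the wrist force passes 120 N, or if a joint passes its speed limit or range.

## Robot

A 6-joint arm with a two-finger parallel gripper is mounted at the origin on a cart in front of the work surface, level with it; the furniture and walls round the work are solid. World frame = base frame: x ahead of the robot, y to its left, z up, the work surface at z = 0. Lengths are in m, angles in rad, forces in N, time in s.
With the tool pointing down it reaches from about 0.4 to 0.925 m from the base axis. Payload 12.5 kg.
Tool frame: the origin (TCP) lies midway between the tips of the shut fingers; the grasp point (between the pads) lies 19 mm behind it (robot.grip_depth is the distance from the TCP to the grasp point, in m); z points along the fingers, y is the line along which they close (so a half turn about z gives the same grasp; the last joint's range is limited). The gripper opens to 95 mm and grips with 3 to 60 N. Pads are 20 mm wide; open, the fingers measure 119 mm over their backs; the gripper's body (75 mm by 180 mm) begins 59 mm behind the grasp point.
Start: joints at [1.065, 0.491, 1.559, -0, 1.092, -0.106], TCP at [0.243, 0.576, 0.215] pointing down, gripper open.
Joint ranges: [-3.1, 3.1], [-0.84, 2.19], [0.05, 2.79], [-1.13, 4.28], [0.06, 2.93], [-2.69, 2.69]. Speed limits (rad/s): [2.22, 2.22, 2.79, 3.14, 3.14, 3.14].

## Interface

Orientations are given as a rotation vector (axis times angle).
In Python, from plant import robot, solver, camera, camera_params, readout gives the robot as it stands. Calls block until the motion is done:
- robot.move_to(position, orientation): joint-space move of the TCP to a pose.
- robot.line_to(position, velocity=0.15, ori=None, guard=None): straight line of the TCP; ori=None keeps the orientation; velocity is the mean speed in m/s. With guard (N) it stops when the force on the tool has changed by that much, and returns True; else False.
- robot.set_joints(angles): joint-space move.
- robot.open_jaws() and robot.close_gripper(strength=None): open the fingers fully, or close them until they stop; strength is the grip in N (None keeps the last).
- robot.sleep(seconds).
- solver.solve_ik(position, orientation): joint angles nearest the present ones, or None.
- camera(name): name is "scene" or "top"; returns the picture (384x512x3 uint8, blue, green, red); there is no depth.
- camera_params(name): a dict with "mtx" (3x3 intrinsics, pixels), "pose" (4x4, takes a point from camera to world coordinates). Camera axes: x right, y up, looking along -z (the intrinsics and any distortion apply to the point x, -y, -z); pixel columns grow to the right and rows downward; lengths in m; the calibration is good to about 2 mm. A picture is of the moment at which its call begins. camera_params takes no time and is no camera call.
A pose or a line that the arm cannot do raises robot.MotionError and nothing moves.
- robot.finish_job(): hands the job in; it is judged then, once.
Readings, each from a call of its own:
- readout.read_time_s(): time.
- readout.read_qpos(): joint angles.
- readout.read_joint_velocities(): joint speeds.
- readout.read_effort(): joint torques, N m.
- readout.read_tool_pos(): TCP position.
- readout.read_eef_rot(): TCP orientation.
- readout.read_force(): force on the tool from outside, world axes, zero at the start.
- readout.read_torque(): the same for the moment, N m.
- readout.read_width(): opening from 0.0 (shut) to 1.0 (fully open).
- readout.read_finger_force(): force on a finger pad.
Only numpy, scipy, OpenCV 4.12 (cv2) and the standard library are available. Lean on these libraries where they do the work, as an engineer would, in place of code of your own. Each camera call takes 0.05 s, during which the arm holds its last target. There are 200 camera calls.

## Working session

There is one attempt and no reset: what is moved stays moved. The work goes in short steps, each a Python script; the robot and the scene stay as the last script left them, time stands still between calls to the robot, and variables do not carry over. Pictures are saved under pics/ and viewed, at most 11 in all, crops included, and the job is handed in when it is done.

```bash
ls; mkdir -p pics; python3 - <<'E'
from plant import robot, solver, camera, camera_params, readout
import cv2
for n in ("scene","top"):
    im=camera(n); cv2.imwrite(f"pics/{n}0.png",cv2.resize(im,(800,600),interpolation=cv2.INTER_CUBIC)); cv2.imwrite(f"pics/raw_{n}0.png",im)
    p=camera_params(n); print(n,p)
print(readout.read_time_s(),readout.read_eef_rot(),robot.grip_depth)
E
```

```text
pics
scene {'mtx': array([[461.40682803,   0.        , 262.60044731],
       [  0.        , 461.40682803, 185.37890621],
       [  0.        ,   0.        ,   1.        ]]), 'pose': array([[ 0.46917139,  0.56999623, -0.67452391, -0.33751772],
       [-0.88285613,  0.32094765, -0.34286684, -0.41922501],
       [ 0.02105405,  0.75637088,  0.65380412,  0.96991144],
       [ 0.        ,  0.        ,  0.        ,  1.        ]])}
top {'mtx': array([[378.47496086,   0.        , 261.56284275],
       [  0.        , 378.47496086, 184.09504744],
       [  0.        ,   0.        ,   1.        ]]), 'pose': array([[ 0.01813037,  0.99843971, -0.05281505,  0.5193826 ],
       [-0.99982503,  0.01834806,  0.00363987,  0.04435629],
       [ 0.00460324,  0.05273982,  0.99859768,  1.26079507],
       [ 0.        ,  0.        ,  0.        ,  1.        ]])}
0.1 [-6.23753003e-01 -3.07874925e+00  1.56084409e-03] 0.0188
```

View pics/scene0.png

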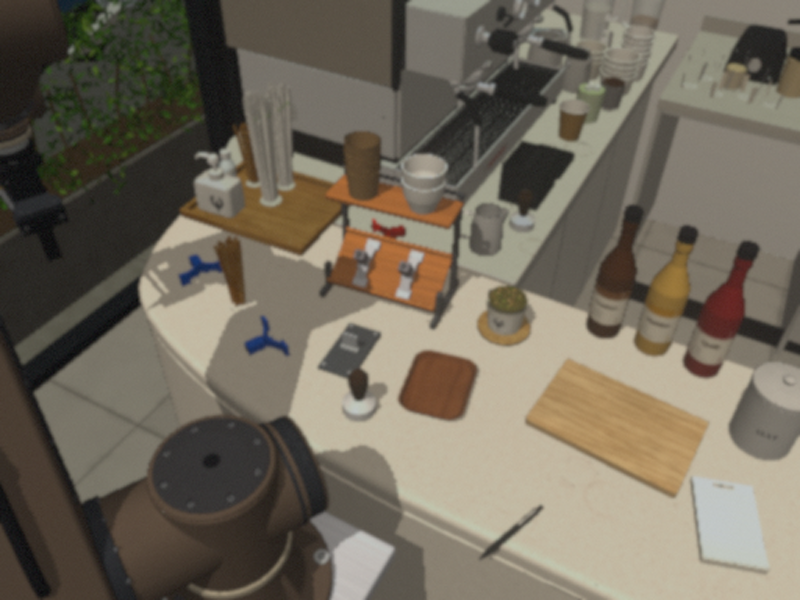

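View pics/top0.png

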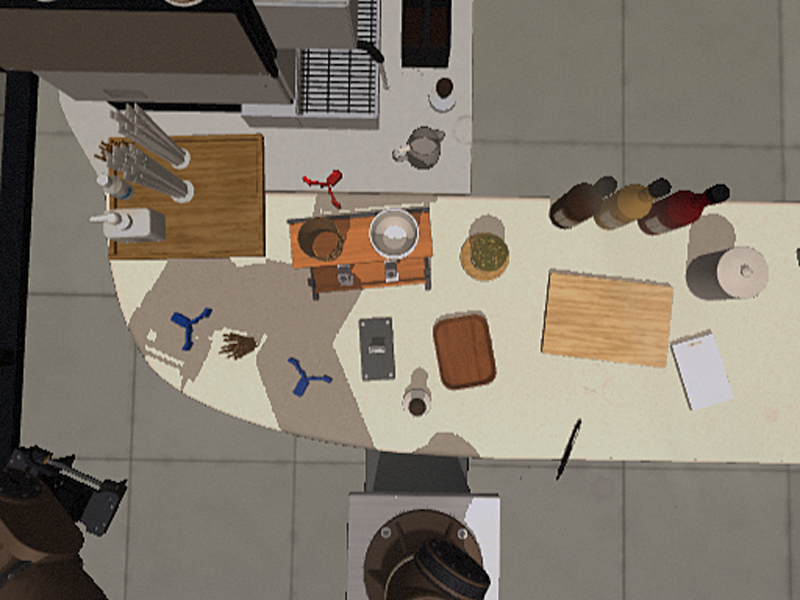

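Candidates (800-px scene picture): the grey rotors on the rack at (368,262) and (410,275), which are the wanted ones; blue look-alikes at (200,270) and (267,340); a red one at (388,230) behind the rack. The board is at top (607,318), the tray at (464,350) and the stand at (377,348). Next, a close crop of each view.

```bash
python3 - <<'E'
import cv2
t=cv2.imread("pics/raw_top0.png"); s=cv2.imread("pics/raw_scene0.png")
cv2.imwrite("pics/ctop.png",cv2.resize(t[130:250,180:330],None,fx=5,fy=5,interpolation=cv2.INTER_CUBIC))
cv2.imwrite("pics/cscene.png",cv2.resize(s[115:265,190:310],None,fx=4,fy=4,interpolation=cv2.INTER_CUBIC))
E
```

```text
(no output)
```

View pics/ctop.png

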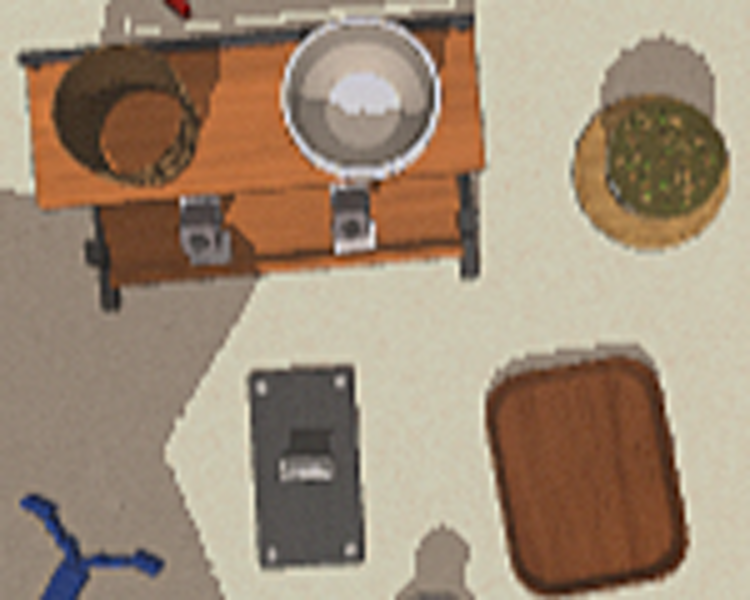

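View pics/cscene.png

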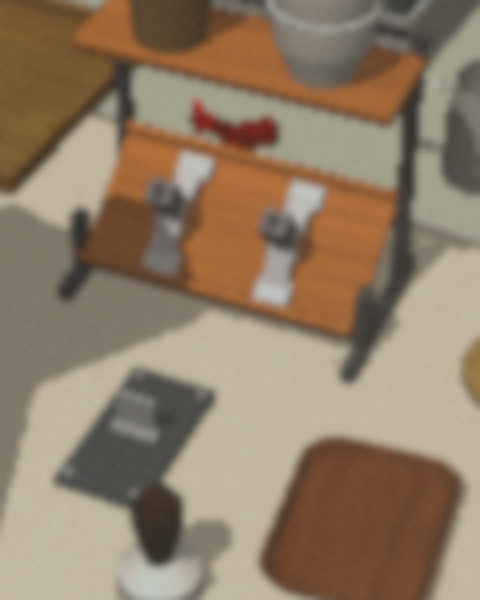

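The crops show the two grey rotors on the rack: hub tops at about (160,190) and (277,222) in the scene crop, and (205,243) and (355,232) in the top crop. The stand base corners are at (250,368), (352,366), (363,567) and (262,570). I'll enlarge the rotors and the board once for picking points.

```bash
python3 - <<'E'
import cv2,numpy as np
t=cv2.imread("pics/raw_top0.png"); s=cv2.imread("pics/raw_scene0.png")
r=lambda a:cv2.resize(a,None,fx=8,fy=8,interpolation=cv2.INTER_CUBIC)
a=r(s[150:195,222:277]); b=r(t[162:189,210:265]); 
c=cv2.resize(t[165:240,340:435],None,fx=3.5,fy=3.5,interpolation=cv2.INTER_CUBIC)
left=np.vstack([a,b]); out=np.zeros((left.shape[0],left.shape[1]+c.shape[1],3),np.uint8); out[:,:440]=left; out[:c.shape[0],440:]=c
print(out.shape); cv2.imwrite("pics/c2.png",out)
E
```

```text
(576, 772, 3)
```

View pics/c2.png

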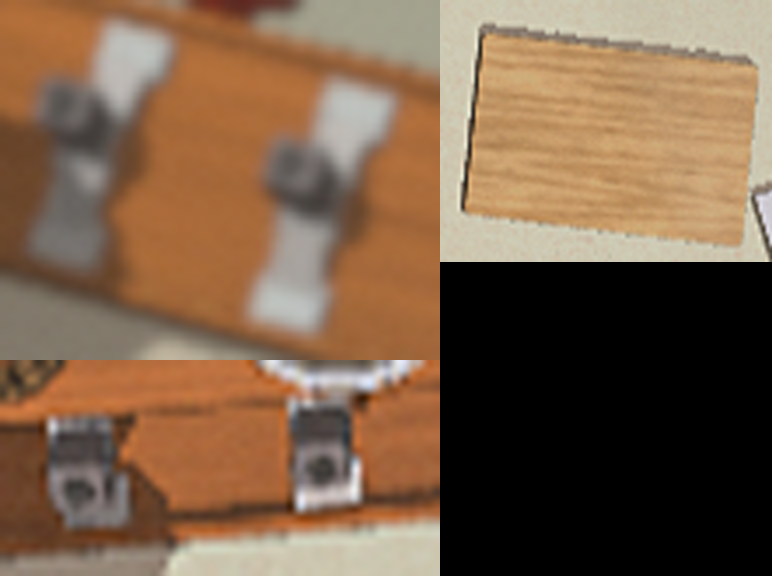

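The enlarged crop gives the hub bolts at (80,490) and (322,468), and the foot corners and board corners (482,30), (757,66), (742,246), (463,212). Now I'll fit the poses.

```bash
cat > geo.py <<'E'
import numpy as np
from scipy.optimize import least_squares
from scipy.spatial.transform import Rotation as R
from plant import camera_params
P={n:camera_params(n) for n in ("scene","top")}
def proj(n,X):
    M=np.linalg.inv(P[n]["pose"]); c=M[:3,:3]@np.asarray(X)+M[:3,3]
    q=P[n]["mtx"]@np.array([c[0],-c[1],-c[2]]); return q[:2]/q[2]
def onz(n,uv,z):
    d=np.linalg.inv(P[n]["mtx"])@np.array([*uv,1.]); d=P[n]["pose"][:3,:3]@(d*[1,-1,-1]); o=P[n]["pose"][:3,3]
    return o+d*(z-o[2])/d[2]
def fit(obs,rot,p0):  # obs: (cam, uv, model pt); p=(x,y,z,yaw); rot(yaw)
    f=lambda p:np.concatenate([proj(n,rot(p[3]).apply(m)+p[:3])-uv for n,uv,m in obs])
    return least_squares(f,p0,loss="soft_l1")
E
cat > fit.py <<'E'
from geo import *
ct=lambda x,y:np.array([180+(x+.5)/5-.5,130+(y+.5)/5-.5])
cs=lambda x,y:np.array([190+(x+.5)/4-.5,115+(y+.5)/4-.5])
ss=lambda x,y:np.array([222+(x+.5)/8-.5,150+(y+.5)/8-.5])
tt=lambda x,y:np.array([210+(x+.5)/8-.5,162+(y-360+.5)/8-.5])
cb=lambda x,y:np.array([340+(x-440+.5)/3.5-.5,165+(y+.5)/3.5-.5])
def rect(name,px,z,f,n="top"):
    p=np.array([onz(n,f(*q),z) for q in px]) # TL,TR,BR,BL ; image up=+x, right=-y
    c=p.mean(0); up=(p[0]+p[1]-p[2]-p[3])/2; lf=(p[0]+p[3]-p[1]-p[2])/2
    print(name,c.round(4),"xlen",np.linalg.norm(up).round(4),"ylen",np.linalg.norm(lf).round(4),"yaw",np.degrees(np.arctan2(up[1],up[0])).round(2),np.degrees(np.arctan2(-lf[0],lf[1])).round(2))
rect("stand top",[(250,368),(352,366),(363,567),(262,570)],.008,ct)
rect("stand scene",[(138,368),(215,392),(132,503),(55,480)],.008,cs,"scene")
rect("tray",[(483.5,375.5),(656,353),(693,567),(513.5,596)],.016,ct)
rect("board",[(482,30),(757,66),(742,246),(463,212)],.016,cb)
a,b=onz("top",ct(40,208),.215),onz("top",ct(484,168),.215)
yaw=np.arctan2(-(a-b)[0],(a-b)[1]); print("shelf",a,b,np.linalg.norm(a-b),np.degrees(yaw))
rot=lambda w:R.from_euler("z",w)*R.from_euler("y",-35,degrees=True)
for k,(feet,hs,ht) in {"L":([(105,20),(177,40),(101,275),(28,255)],(70,98),(80,490)),"R":([(325,78),(400,97),(321,336),(247,320)],(295,160),(322,468))}.items():
    obs=[("scene",ss(*u),np.array(m)) for u,m in zip(feet,[(.05,.014,.008),(.05,-.014,.006),(-.05,-.014,.003),(-.05,.014,.004)])]
    obs+=[("scene",ss(*hs),np.array([0,0,.062])),("top",tt(*ht),np.array([0,0,.062]))]*2
    r=fit(obs,rot,[.65,.1,.06,yaw]); print(k,r.x[:3].round(4),np.degrees(r.x[3]).round(2),np.abs(r.fun).max().round(2),r.fun.round(1))
print("pudding",onz("top",ct(648,172),.011))
E
python3 fit.py
```

```text
stand top [0.4557 0.1054 0.008 ] xlen 0.1325 ylen 0.0669 yaw 4.48 2.43
stand scene [0.4513 0.1052 0.008 ] xlen 0.1258 ylen 0.0617 yaw 3.13 6.36
tray [ 0.4561 -0.0783  0.016 ] xlen 0.1434 ylen 0.1167 yaw 9.57 9.3
board [ 0.5269 -0.3789  0.016 ] xlen 0.1709 ylen 0.2622 yaw -5.34 -6.16
shelf [0.6066875  0.24600423 0.215     ] [6.33519336e-01 4.21036833e-04 2.15000000e-01] 0.24704463354644673 6.235268096972463
L [0.6324 0.1732 0.0587] 7.86 0.53 [ 0.4 -0.2 -0.2 -0.5 -0.3 -0.   0.5  0.2 -0.2  0.2  0.  -0.  -0.2  0.2
  0.  -0. ]
R [0.6425 0.0808 0.0582] 6.92 0.42 [ 0.4 -0.2 -0.4 -0.2 -0.3  0.2  0.4 -0.2 -0.1  0.2  0.  -0.  -0.1  0.2
  0.  -0. ]
pudding [ 0.6551459  -0.11702626  0.011     ]
```

```bash
cat > act.py <<'E'
from geo import *
from plant import robot, solver, camera, readout
import cv2
G=robot.grip_depth; D=np.pi/180
LEAN=lambda yaw,p:R.from_euler("z",yaw*D)*R.from_euler("y",p*D)   # p=-35: in rack
def tool(rot,s):
    m=rot.as_matrix(); z=-m[:,2]; y=s*m[:,1]; return R.from_matrix(np.c_[np.cross(y,z),y,z]).as_rotvec()
def tcp(o,rot,h=.052,up=0): return np.asarray(o)+rot.apply([0,0,h-G+up])
ROT={"L":(np.array([.6324,.1732,.0587]),7.),"R":(np.array([.6425,.0808,.0582]),6.8)}
EDGE=np.array([.4545,.1054,.046]); SY=4.
TRAY=np.array([.4561,-.0783,.006]); TY=9.4
BOARD=np.array([.5269,-.3789,.016]); BY=-5.8
def snap(name,*crops): # save crops (cam,u0,v0,u1,v1,scale) side by side
    ims=[cv2.resize(camera(c)[v0:v1,u0:u1],None,fx=k,fy=k,interpolation=cv2.INTER_CUBIC) for c,u0,v0,u1,v1,k in crops]
    H=max(i.shape[0] for i in ims); ims=[cv2.copyMakeBorder(i,0,H-i.shape[0],0,0,cv2.BORDER_CONSTANT) for i in ims]
    o=np.hstack(ims); print(o.shape); cv2.imwrite(f"pics/{name}.png",o)
E
python3 - <<'E'
from act import *
ct=lambda q:(q-[180,130]+.5)*5-.5
rs=R.from_euler("z",SY*D)
for y in (.015,0,-.015): print("edge",ct(proj("top",EDGE+rs.apply([0,y,0]))).round(0), (proj("scene",EDGE+rs.apply([0,y,0]))-[190,115])*4)
for s in (1,-1):
  for k in "LR":
    o,y=ROT[k]; r=LEAN(y,-35)
    for up in (0,.16): print(s,k,up,solver.solve_ik(tcp(o,r,up=up),tool(r,s)))
  for n,o,y in (("st",EDGE-[0,0,.024],SY),("tr",TRAY,TY),("bd",BOARD,BY)):
    r=LEAN(y,0); print(s,n,solver.solve_ik(tcp(o,r,up=.06),tool(r,s)))
E
```

```text
edge [280. 474.] [116.34602228 385.88125414]
edge [304. 472.] [134.94585849 392.12069137]
edge [327. 471.] [153.67098317 398.40215745]
1 L 0 [0.18291739 0.57374777 2.06529119 3.45573119 0.11292728 1.30830977]
1 L 0.16 [ 0.19729116  0.23458536  2.14767505 -0.28106804  0.15581456 -1.23138856]
1 R 0 [-0.01242224  0.56624166  2.09115764  2.59040985  0.14367495  2.0097723 ]
1 R 0.16 [-0.04432482  0.21801179  2.1749802   0.57744441  0.17135619 -2.2754297 ]
1 st [ 8.61550935e-02  4.15310921e-01  2.04569203e+00 -4.44089210e-16
  6.80589705e-01 -1.55445440e+00]
1 tr [-3.12904008e-01  4.39137474e-01  2.06892639e+00 -8.88178420e-16
  6.33528785e-01 -2.04776128e+00]
1 bd [-0.72515545  0.63652938  1.59923246  0.          0.90583082 -2.19472268]
-1 L 0 [ 0.18291739  0.57374777  2.06529119  3.45573119  0.11292728 -1.83328289]
-1 L 0.16 [ 0.19729116  0.23458536  2.14767505 -0.28106804  0.15581456  1.9102041 ]
-1 R 0 [-0.01242224  0.56624166  2.09115764  2.59040985  0.14367495 -1.13182036]
-1 R 0.16 [-0.04432482  0.21801179  2.1749802   0.57744441  0.17135619  0.86616296]
-1 st [ 8.61550935e-02  4.15310921e-01  2.04569203e+00 -4.44089210e-16
  6.80589705e-01  1.58713825e+00]
-1 tr [-3.12904008e-01  4.39137474e-01  2.06892639e+00 -1.33226763e-15
  6.33528785e-01  1.09383137e+00]
-1 bd [-7.25155452e-01  6.36529378e-01  1.59923246e+00 -4.44089210e-16
  9.05830819e-01  9.46869971e-01]
```

```bash
cat >> act.py <<'E'
def pose(o,yaw,p,d=0,up=0,h=.052):  # tool pose for rotor at o leaning p deg, tool leaning p+d; up along rotor z
    r=LEAN(yaw,p); t=LEAN(yaw,p+d); return np.asarray(o)+r.apply([0,0,h+up])-t.apply([0,0,G]), tool(t,-1)
def T(m): print(m,"t=%.1f"%readout.read_time_s(),"w=%.3f"%readout.read_width(),"F",np.round(readout.read_force(),1))
def pick(k):
    o,y=ROT[k]
    robot.move_to(*pose(o,y,-35,10,.15)); T("pre")
    p,r=pose(o,y,-35,10); print("guard",robot.line_to(p,.12,guard=8)); T("at")
    robot.close_gripper(30); T("grip")
    robot.line_to(pose(o,y,-35,10,.15)[0],.15); T("out")
E
python3 - <<'E'
from act import *
for k in "RL":
  for u in (0,.05,.1,.15): print(k,u,np.round(solver.solve_ik(*pose(*ROT[k],-35,10,u)),2))
print(np.round(solver.solve_ik(*pose(EDGE-[0,0,.024],SY,0,10,.05)),2))
p=readout.read_tool_pos(); robot.line_to([p[0],p[1],.3],.25); T("up")
pick("R")
snap("r_lift",("scene",200,100,300,200,4),("top",200,140,300,240,4))
E
```

```text
R 0 [-0.    0.56  1.99  0.3   0.17  1.16]
R 0.05 [-0.01  0.46  2.02  0.24  0.23  1.22]
R 0.1 [-0.02  0.36  2.05  0.19  0.31  1.26]
R 0.15 [-0.03  0.26  2.07  0.16  0.39  1.29]
L 0 [ 0.18  0.57  1.96 -0.13  0.18  1.75]
L 0.05 [ 0.18  0.47  2.   -0.11  0.24  1.73]
L 0.1 [ 0.19  0.37  2.03 -0.09  0.31  1.71]
L 0.15 [ 0.19  0.27  2.04 -0.07  0.4   1.7 ]
[0.08 0.49 1.96 0.   0.87 1.58]
up t=0.6 w=0.999 F [ 0.4  0.3 -0.5]
pre t=2.7 w=0.999 F [ 0.3  0.5 -0.2]
guard False
at t=4.1 w=1.001 F [ 0.5 -0.4  0.5]
grip t=5.2 w=0.229 F [ 0.5  0.5 -0.4]
out t=6.4 w=0.233 F [-0.5 -0.3 -1.3]
(400, 800, 3)
```

View pics/r_lift.png

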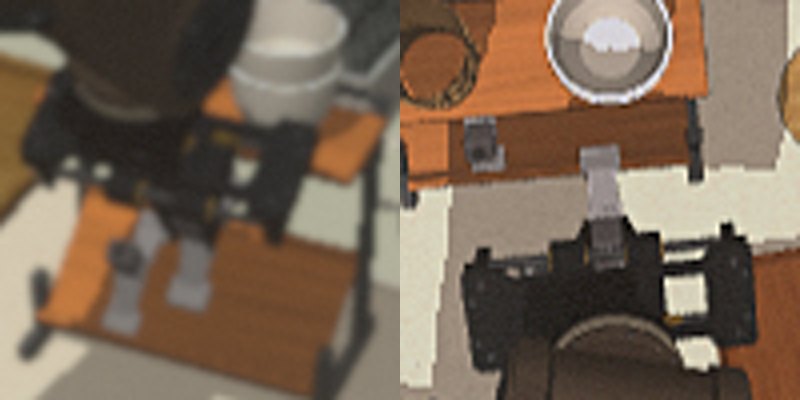

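Rotor R is gripped (about 22 mm opening) and pulled clear. Its upper foot end is at about (600,150) in the top crop and its lower foot end at (188,300) in the scene crop. I'll check these against the prediction, then hang it.

```bash
cat >> act.py <<'E'
def hang(d=10):
    o=EDGE-[0,0,.024]
    robot.move_to(*pose(o,SY,0,d,.06)); T("above")
    robot.line_to(pose(o,SY,0,d,.008)[0],.12)
    g=robot.line_to(pose(o,SY,0,d,-.004)[0],.015,guard=2); T(f"touch {g}")
    z=readout.read_tool_pos()[2]-pose(o,SY,0,d)[0][2]; print("dz %.4f"%z)
E
python3 - <<'E'
from act import *
o,y=ROT["R"]; r=LEAN(y,-35); o2=o+r.apply([0,0,.15])
print(proj("top",o2+r.apply([.05,0,.008])),"seen 249.6 177; ",proj("scene",o2+r.apply([-.05,0,.006])),"seen 246.6 174.6")
hang()
snap("r_on",("scene",195,165,275,265,5),("top",200,170,280,250,5))
E
```

```text
[249.260171   177.16821556] seen 249.6 177;  [245.94128973 176.05798145] seen 246.6 174.6
above t=7.0 w=0.231 F [ 0.6  0.4 -0.8]
touch True t=8.3 w=0.232 F [0.2 0.4 4.2]
dz -0.0025
(500, 800, 3)
```

View pics/r_on.png

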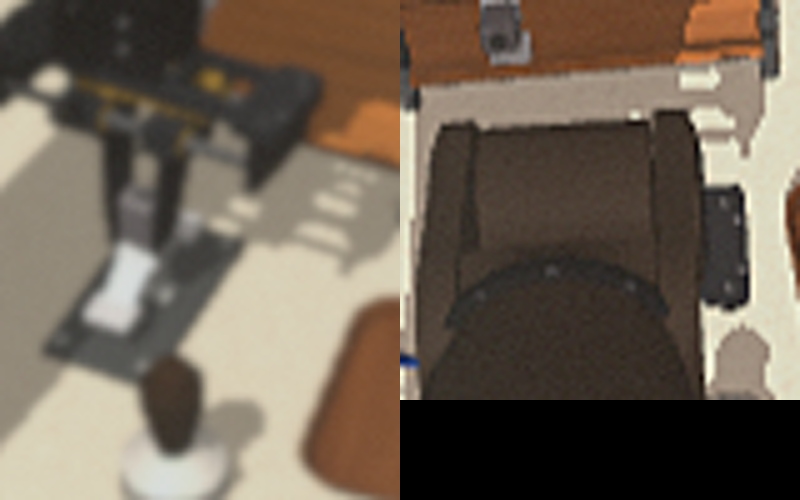

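```bash
python3 - <<'E'
from act import *
robot.open_jaws(); T("open")
p=readout.read_tool_pos(); robot.line_to(p+LEAN(SY,10).apply([0,0,.06]),.15); T("up")
robot.sleep(.8)
snap("r_free",("scene",200,190,260,255,9))
T("snap")
E
```

```text
open t=9.7 w=0.995 F [-1.2  0.1  0.6]
up t=10.2 w=0.995 F [-0.3  0.4 -0.2]
(585, 540, 3)
snap t=11.1 w=0.999 F [-0.7  1.  -0.2]
```

View pics/r_free.png

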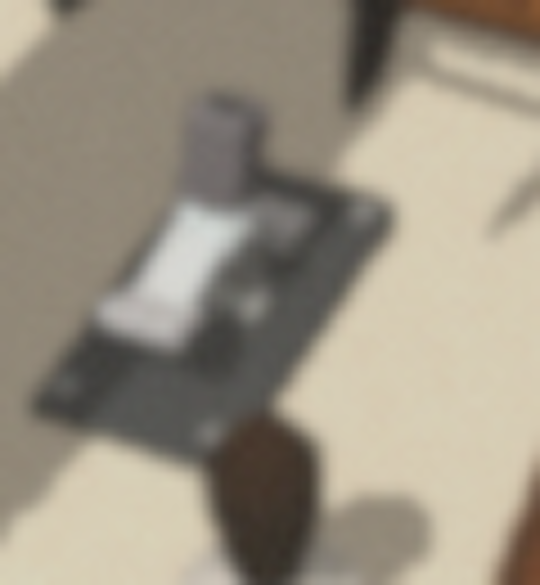

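```bash
python3 - <<'E'
from act import *
f=lambda X:np.round((proj("scene",X)-[200,190]+.5)*9-.5).astype(int).tolist()
for p in (-18,0,18):
    r=LEAN(SY,p); o=EDGE+[0,0,.0006]-r.apply([0,0,.024])
    print(p,{n:f(o+r.apply(m)) for n,m in dict(nearTopL=(-.05,.014,.008),nearTopR=(-.05,-.014,.008),nearBotL=(-.05,.014,0),nearBotR=(-.05,-.014,0),farTopR=(.05,-.014,.008),farInR=(.03,-.014,.008),hubFL=(-.01,.011,.062),hubFR=(-.01,-.011,.062),hubBR=(.01,-.011,.062),hubBL=(.01,.011,.062)).items()})
E
```

```text
-18 {'nearTopL': [119, 352], 'nearTopR': [197, 379], 'nearBotL': [124, 363], 'nearBotR': [202, 391], 'farTopR': [331, 120], 'farInR': [305, 170], 'hubFL': [150, 166], 'hubFR': [214, 187], 'hubBR': [241, 134], 'hubBL': [179, 114]}
0 {'nearTopL': [105, 335], 'nearTopR': [184, 362], 'nearBotL': [106, 352], 'nearBotR': [185, 380], 'farTopR': [328, 161], 'farInR': [301, 200], 'hubFL': [167, 132], 'hubFR': [230, 153], 'hubBR': [260, 113], 'hubBL': [197, 92]}
18 {'nearTopL': [98, 303], 'nearTopR': [179, 331], 'nearBotL': [96, 326], 'nearBotR': [176, 353], 'farTopR': [319, 208], 'farInR': [292, 231], 'hubFL': [185, 105], 'hubFR': [248, 125], 'hubBR': [276, 102], 'hubBL': [214, 82]}
```

The rotor tipped toward +x: the near foot is raised to (100,300) and the far foot is down at (315,210), which matches +18°. It goes in the tray.

```bash
cat >> act.py <<'E'
def regrasp(p):
    r=LEAN(SY,p); o=EDGE+[0,0,.0006]-r.apply([0,0,.024])
    robot.move_to(*pose(o,SY,p,0,.06))
    g=robot.line_to(pose(o,SY,p)[0],.12,guard=6); T(f"on {g}")
    robot.close_gripper(30); T("grip")
    q=readout.read_tool_pos(); robot.line_to(q+[0,0,.09],.15)
def place(o,yaw):
    robot.move_to(*pose(o,yaw,0,0,.08)); T("over")
    robot.line_to(pose(o,yaw,0,0,.008)[0],.15)
    g=robot.line_to(pose(o,yaw,0,0,-.005)[0],.015,guard=2.5); T(f"down {g}")
    print("dz %.4f"%(readout.read_tool_pos()[2]-pose(o,yaw,0)[0][2]))
    robot.open_jaws(); q=readout.read_tool_pos(); robot.line_to(q+[0,0,.09],.2); T("released")
E
python3 - <<'E'
from act import *
regrasp(18); place(TRAY,TY)
robot.move_to(*pose(*ROT["L"],-35,10,.15)); T("pre")
snap("r_tray",("top",265,180,345,260,6),("scene",240,210,310,280,4))
E
```

```text
on False t=12.0 w=1.000 F [0.3 0.8 0. ]
grip t=13.2 w=0.232 F [ 0.6 -0.5  0.5]
over t=14.7 w=0.227 F [ 0.3 -0.1 -0.5]
down True t=15.9 w=0.232 F [-1.2  0.2  3.7]
dz 0.0002
released t=17.7 w=0.995 F [-0.2  0.  -1.2]
pre t=18.8 w=1.002 F [-0.2 -1.   0.1]
(480, 760, 3)
```

View pics/r_tray.png

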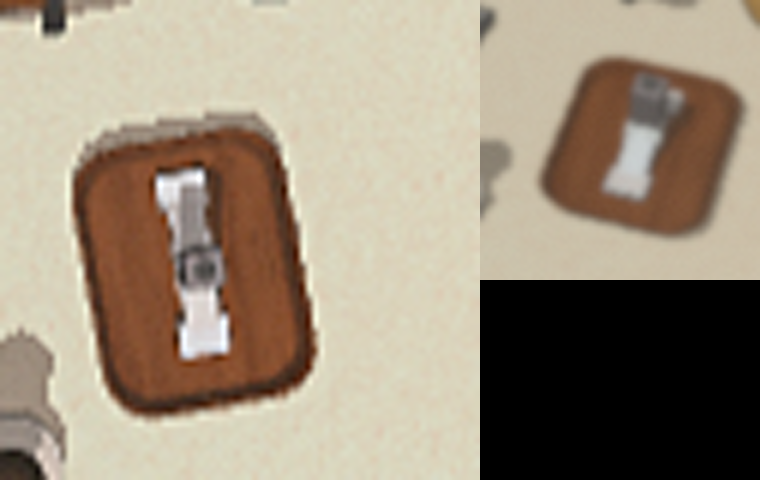

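The first rotor sits flat inside the tray, with ends at (180,168) and (205,360) in the crop. On to the second.

```bash
python3 - <<'E'
from act import *
pick("L"); hang()
robot.open_jaws()
p=readout.read_tool_pos(); robot.line_to(p+LEAN(SY,10).apply([0,0,.06]),.15); robot.sleep(.8)
snap("l_free",("scene",200,190,260,255,9)); T("snap")
E
```

```text
pre t=19.1 w=1.002 F [-0.5 -0.6 -0.6]
guard False
at t=20.5 w=1.003 F [ 0.4 -0.5  0.4]
grip t=21.6 w=0.229 F [-0.3  1.   0.6]
out t=22.8 w=0.231 F [-0.1  0.3 -0.7]
above t=23.3 w=0.230 F [-0.5  1.2 -0.1]
touch True t=24.6 w=0.229 F [ 0.4 -0.3  4.4]
dz -0.0020
(585, 540, 3)
snap t=27.2 w=0.997 F [-0.   0.5 -0.4]
```

View pics/l_free.png

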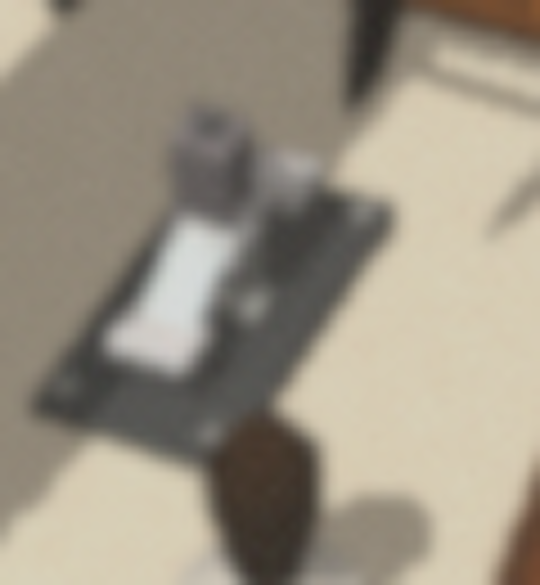

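The second rotor stays level: near foot at (110,325) and far foot at (320,160), which fits about +2°. It goes on the board, carried high past the pudding.

```bash
python3 - <<'E'
from act import *
regrasp(2)
o=BOARD+[-.01,0,0]
q=readout.read_tool_pos(); robot.line_to(q+[-.01,0,.06],.2)
robot.move_to(*pose(o,BY,0,0,.15))
place(o,BY)
robot.move_to(*pose([.45,-.0,.1],0,0,0,.2)); T("away")
import cv2
a,b=camera("top"),camera("scene")
cv2.imwrite("pics/end.png",np.hstack([cv2.resize(a[120:250,200:440],(480,260)),cv2.resize(b[140:330,230:480],(320,243)) if 0 else cv2.copyMakeBorder(cv2.resize(b[180:320,220:470],(312,175)),0,85,0,0,cv2.BORDER_CONSTANT)]))
E
```

```text
on False t=28.2 w=1.003 F [-0.6  0.1 -0.2]
grip t=29.3 w=0.228 F [-0.4  0.5  0.4]
over t=32.7 w=0.231 F [ 0.5 -0.3 -0.6]
down True t=33.8 w=0.234 F [ 1.6 -0.2  4.6]
dz 0.0016
released t=35.7 w=1.001 F [ 0.1 -0.1  0.4]
away t=37.3 w=1.001 F [-0.7 -0.8 -0.4]
```

View pics/end.png

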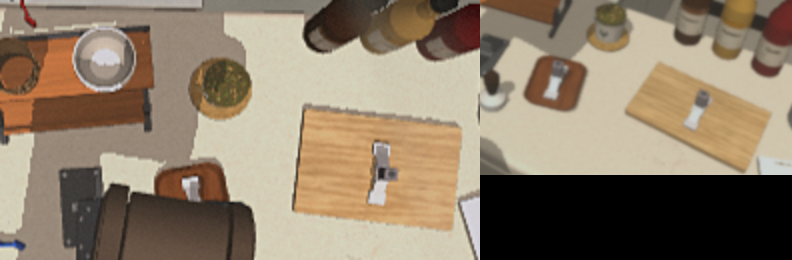

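The last picture shows the level rotor upright in the middle of the board at (380,173), the tipping rotor in the tray and the cup undisturbed.

```bash
python3 -c "
from plant import robot
print(robot.finish_job())"
```

```text
the job is handed in; nothing more can be done
None
```

I checked both rotors and handed the job in at about 37 s: the right-hand rotor tipped on the edge and is in the walnut tray; the left-hand one stayed level and is on the birch board.

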